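# Third hand at the joining jig

### The job

Lift the long oak board out of the kit on the cardboard mat and stand it, on its long edge as it is now, on the bed of the joining jig, close along and parallel to the grey side fence. Then slide it endwise so that its end pushes the upright white panel back until the black pointer is in the green zone (never into the red), and keep that push steady for at least two seconds. Finish while still holding and pressing the board there, so that a colleague can screw the joint from behind; leave the white board, the blue batten, the glue bottle and the screw jar where they are.

Things in the scene. Friction and masses are not known exactly. Their poses are not given: they have to be found in the camera images.
- board: The part to hold: oak-brown board 150 long x 18 thick x 80 mm high, about 0.16 kg, on its long edge on the mat, two dark pilot holes in each end. Origin: centre of its underside; x along its length, y through its thickness, z up. Either end may face the panel. It may be in any of the three places on the mat, its neighbours beside it about 100 mm away.
- jig: Fixed joining jig: plywood base 370 x 200 mm, 15 mm thick; its top is the bed. Origin: centre of its underside; x is the pressing direction, z up. Grey side fence from x = -170 to 20 mm, 25 mm high above the bed, its face at y = 9 mm (body y 9 to 27): a board touching it is centred on y = 0. Open on the -y side. Fixed block at x = 152 to 178 mm, 60 mm high.
- lane (a point): Point on the bed's top surface in the middle of the board's lane (jig x = -60, y = 0, z = +15 mm): a board centred here beside the fence has its end 35 mm short of the panel. Axes as the jig's.
- panel_face (a point): Point on the near face of the upright white panel, on the lane centre line, 40 mm above the bed; moves with it; axes as the jig's. Panel 110 mm wide, 18 thick, its top 100 mm above the bed; it rides on a spring carriage along the jig's x. Unpressed, its face is at jig x = 50 mm.
- kit: Fixed cardboard mat 220 x 300 mm, 4 mm thick, on which the three parts stand. Origin: centre of its underside.
- white_board: Bystander: white board 110 x 18 x 55 mm on edge on the mat. Origin: centre of its underside, x along its length.
- batten: Bystander: blue batten 120 x 30 x 30 mm on the mat. Origin: centre of its underside, x along its length.
- glue: Bystander: upright glue bottle on the desk beyond the mat, 48 mm across, 130 mm high. Origin: centre of its underside.
- screw_jar: Bystander: closed screw jar on the desk beyond the mat, 60 mm across, 70 mm high. Origin: centre of its underside.
- carriage (a joint): Travel in m of the spring carriage with the upright panel and black pointer: 0 at rest, grows as the panel is pushed back along jig +x, hard end at 0.045. Spring 500 N/m (0.5 N per mm, no preload); springs back when let go. The pointer runs along a colour strip on the bed's -y side: yellow 0 to 16 mm, green 16 to 32 mm (8 to 16 N), red 32 to 45 mm.
Not all that is in view belongs to the job. There is more than one size of the board; the job needs the largest.

How it is judged:
On the way, in this order (a step that is already met when the one before it is completed fails the run):
1. the oak board is lifted clear of the mat in the gripper (height (world z) of board above 0.03 m and contact force between the fingers and board above 3 N and contact force between board and kit below 0.1 N), for 0.2 s.
2. the board stands on the bed along the fence and presses the panel steadily in the green zone for two seconds (value of joint carriage between 0.016 and 0.032 m and velocity of joint carriage between -0.006 and 0.006 m/s and contact force between board and carriage between 6 and 20 N and contact force between the fingers and board above 3 N and contact force between each of the arm, the fingers and carriage below 0.5 N and y of board in the frame of jig between -0.007 and 0.004 m and z of board in the frame of jig between 0.01 and 0.02 m and angle between board's own z axis and vertical below 0.06 rad and angle between the x axis of board and the x axis of jig, either way round below 0.06 rad and linear speed of board below 0.01 m/s), for 2 s.
At the end, for the whole second after the job is handed in: Oak board still held (over 3 N), upright on the bed (within 5 mm, 0.06 rad), parallel to the fence (0.06 rad) and within 7 mm of touching it; its end presses the panel with 6 to 20 N, carriage 16 to 32 mm back (green) and at rest, robot not touching the carriage (all of step 2); the arm keeps its last pose, push and grip.
It fails at once if the pointer goes well into the red (carriage beyond 34 mm) (value of joint carriage above 0.034 m).
It fails at once if the white board, batten, glue bottle or screw jar is displaced by more than 30 mm (distance of any of white_board, batten, glue, screw_jar from where it was at the start of the episode above 0.03 m).
It also fails if it takes over 51 s, if anything falls off the work surface, if the arm or the gripper's body presses on something with over 40 N, if the wrist force passes 120 N, or if a joint passes its speed limit or range.

### The arm

A 6-joint arm with a two-finger parallel gripper is mounted at the origin on the work surface. World frame = base frame: x ahead of the robot, y to its left, z up, the work surface at z = 0. Lengths are in m, angles in rad, forces in N, time in s.
With the tool pointing down it reaches from about 0.35 to 0.775 m from the base axis. Payload 7.3 kg.
Tool frame: the origin (TCP) lies midway between the tips of the shut fingers; the grasp point (between the pads) lies 19 mm behind it (robot.tcp_to_grasp is the distance from the TCP to the grasp point, in m); x points along the fingers, z is the direction in which the jaws open and shut, and the axes are right-handed (so a half turn about x gives the same grasp; the last joint's range is limited). The gripper opens to 92 mm and grips with 3 to 60 N. Pads are 19 mm wide; open, the fingers measure 130 mm over their backs; the gripper's body (75 mm by 190 mm) begins 47 mm behind the grasp point.
Start: joints at [-1.41, 0.342, 1.524, -0, 1.275, -0.146], TCP at [0.159, -0.5, 0.206] pointing down, gripper open.
Joint ranges: [-2.53, 2.53], [-0.77, 2.02], [0.04, 2.7], [-1, 4.14], [0.28, 2.66], [-3.11, 3.11]. Speed limits (rad/s): [2.57, 2.57, 3.14, 3.14, 3.14, 3.14].

### API

Orientations are given as [roll, pitch, yaw] about the fixed x, y, z axes, in that order (R = Rz(yaw) Ry(pitch) Rx(roll)).
In Python, from cell import robot gives the robot as it stands.
- The arm moves only by the tool move_arm, never from a script. Its argument "deltas" is a list of rows, each an object with "dp": the shift along the tool's x, y, z in m, a list of three; "turn": the turn, a rotation vector about the tool's x, y, z in degrees, a list of three. A call has 1 to 10 rows; each row is the pose to reach, as a shift and turn from the pose commanded when the call began, along the tool's axes at that moment; what a row does not reach only later rows make up. A row lasts 1/10 s, in which the tool goes at most 50 mm and 8.59 degrees, less where a joint would pass 70% of its speed; a pose out of reach is approached as far as the arm can. A call with a gripper value outside its range is refused whole. "hand" is the finger opening in m, from 0 to 0.0918, set as the call begins (left out, the last holds). The fingers move at their own pace and stop on an object; "squeeze" is the grip in N (left out, the last holds). Time passes only in rows, so rows that repeat a pose let the fingers close. It gives the time, the measured TCP pose, the force and the opening at its end, in the units of the state.
- robot.observe(): the state, without advancing time (a new reading comes with each control period).
- robot.read_camera(name): name is "scene" or "top"; returns (picture, depth): 384x512x3 uint8, red, green, blue; 384x512 float32, m along the optical axis (not along the pixel's ray), 0 where there is no reading.
- robot.camera_info(name): a dict with "fx", "fy", "cx", "cy" (pixels), "k1" (the pictures are not rectified: a ray, as slopes to the right and down, at radius r is drawn at 1 + k1 r^2 times it, then the intrinsics apply), "R" (3x3) and "t" (3): a world point X has camera coordinates R X + t. Camera axes: x right, y down, z forward; pixel columns grow to the right and rows downward; lengths in m; the calibration is good to about 2 mm. A picture is of the moment at which its call begins. camera_info takes no time and is no camera call.
- robot.hand_in(): hands the job in, once; it reports no verdict.
The state is a dict: "time": time; "qpos": joint angles; "qvel": joint speeds; "joint_efforts": joint torques, N m; "tool_pos": TCP position; "tool_rot": TCP orientation; "contact_force": force on the tool from outside, world axes, zero at the start; "torque": the same for the moment, N m; "opening": finger opening in m.
Only numpy, scipy, OpenCV 4.12 (cv2) and the standard library are available. Lean on these libraries where they do the work, as an engineer would, in place of code of your own. Each camera call takes 0.05 s, during which the arm holds its last target.

## Working session

There is one attempt and no reset: what is moved stays moved. The work goes in short steps, Python scripts to look and compute and a tool call to move; the robot and the scene stay as the last step left them, time stands still between calls to the robot, and variables do not carry over. Pictures are saved under pics/ and viewed, and the job is handed in when it is done.

Besides the shell and the picture viewer there is one more tool, called as a command line: name --argument value ..., lists and objects as JSON in quotes. move_arm: Moves the arm, as the interface text tells. Its arguments: {"type":"object","properties":{"deltas":{"type":"array"},"hand":{"type":"number"},"squeeze":{"type":"number"}},"required":["deltas"]}

```bash
mkdir -p pics; ls; cat > h.py <<'E'
import numpy as np,cv2,pickle
from cell import robot
def snap(n,tag):
    im,d=robot.read_camera(n); cv2.imwrite(f'pics/{tag}.png',im[:,:,::-1]); np.savez(f'{tag}.npz',im=im,d=d); return im,d
def ray(n,u,v):
    c=robot.camera_info(n);K=np.array([[c['fx'],0,c['cx']],[0,c['fy'],c['cy']],[0,0,1]])
    x=(u-c['cx'])/c['fx'];y=(v-c['cy'])/c['fy'];p=np.array([x,y])
    q=p.copy()
    for _ in range(30): q=p/(1+c['k1']*(q@q))
    R=np.array(c['R']);t=np.array(c['t'])
    return -R.T@t, R.T@np.array([q[0],q[1],1])
def onz(n,u,v,z):
    o,d=ray(n,u,v); return o+d*(z-o[2])/d[2]
def pt(n,u,v,dep):
    o,d=ray(n,u,v); return o+d*dep
def proj(n,X):
    c=robot.camera_info(n); X=np.array(c['R'])@np.array(X)+np.array(c['t']);q=X[:2]/X[2];q=q*(1+c['k1']*(q@q))
    return c['fx']*q[0]+c['cx'],c['fy']*q[1]+c['cy']
E
python3 - <<'E'
from h import *
print(robot.observe())
for n in('scene','top'):
    print(n,robot.camera_info(n)); snap(n,n+'0')
E
```

```text
pics
{'time': 0.0, 'qpos': array([-1.41000045e+00,  3.42716906e-01,  1.52501447e+00, -1.08749669e-05,
        1.27539641e+00, -1.45993603e-01]), 'qvel': array([-1.02245528e-04,  5.47546749e-07,  2.13510020e-03,  4.18116473e-04,
       -5.41760222e-04,  1.30868397e-03]), 'joint_efforts': array([-1.05420484e-03, -4.31246889e+01, -2.44221032e+01,  7.18700350e-02,
        5.59714402e-02, -9.08554171e-05]), 'tool_pos': array([ 0.15849991, -0.50004298,  0.2050489 ]), 'tool_rot': array([3.00237301, 1.56926116, 1.73836934]), 'contact_force': array([ 0.13837889, -0.54854524,  0.35998911]), 'torque': array([ 0.00541521, -0.00863615, -0.0169747 ]), 'opening': 0.09172479338823089}
scene {'fx': 454.9183194458456, 'fy': 454.9183194458456, 'cx': 255.35094212891102, 'cy': 188.49172647099869, 'k1': 0.010257121035991428, 'R': array([[ 0.30791813,  0.95126095, -0.01700096],
       [ 0.75029282, -0.25377592, -0.61045759],
       [-0.5850189 ,  0.17521526, -0.79186646]]), 't': array([-0.05365885, -0.32597814,  1.74699186])}
top {'fx': 456.20265796355835, 'fy': 456.20265796355835, 'cx': 257.1865499476311, 'cy': 192.2128425344326, 'k1': 0.036222641339997315, 'R': array([[-0.02841144, -0.99959528,  0.00143992],
       [-0.99086349,  0.0279732 , -0.13193578],
       [ 0.1318421 , -0.00517525, -0.99125722]]), 't': array([-0.10140137,  0.47546199,  1.49341796])}
```

View pics/scene0.png

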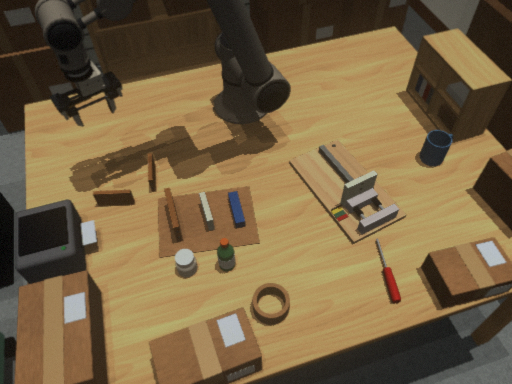

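View pics/top0.png

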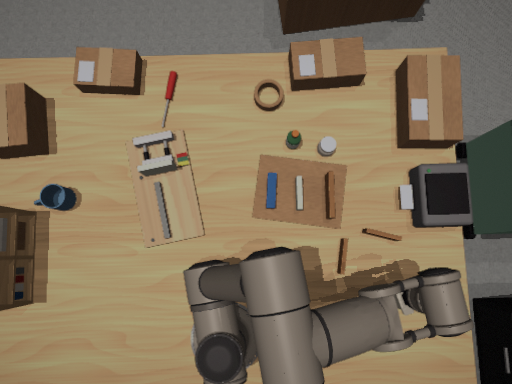

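The oak-coloured candidates in the top view are (331,195) on the mat, and (343,256) and (382,235) on the desk. In the scene view they are (172,213), (152,172) and (113,198). I'll measure all three and enlarge the area.

```bash
python3 - <<'E'
from h import *
im=np.load('top0.npz')['im'];d=np.load('top0.npz')['d']
c=im[120:280,245:420];c1=cv2.resize(c,None,fx=4,fy=4,interpolation=cv2.INTER_CUBIC)
cv2.imwrite('pics/cropkit.png',c1[:,:,::-1][:600])
c=im[120:255,115:215];c1=cv2.resize(c,None,fx=4.4,fy=4.4,interpolation=cv2.INTER_CUBIC)
cv2.imwrite('pics/cropjig.png',c1[:,:,::-1])
# height map
c=robot.camera_info('top')
v,u=np.mgrid[0:384,0:512]
K=np.array([[c['fx'],0,c['cx']],[0,c['fy'],c['cy']],[0,0,1]])
q=cv2.undistortPoints(np.stack([u,v],-1).reshape(-1,1,2).astype(float),K,np.array([c['k1'],0,0,0,0])).reshape(-1,2)
P=np.c_[q,np.ones(len(q))]*d.reshape(-1,1)
P=((P-np.array(c['t']))@np.array(c['R'])).reshape(384,512,3)
np.save('P0.npy',P)
Z=P[...,2]
for n,(u0,v0,u1,v1,z) in dict(board=(320,160,345,230,.06),desk1=(334,230,352,280,.03),desk2=(360,222,405,245,.03),white=(290,165,308,220,.04),batten=(260,165,282,215,.022),panel=(130,125,180,178,.08),fence=(148,175,175,245,.03),glue=(285,125,303,152,.09),jar=(315,132,338,158,.05)).items():
    m=np.zeros(Z.shape,bool);m[v0:v1,u0:u1]=Z[v0:v1,u0:u1]>z
    X=P[m];
    if len(X)<5: print(n,len(X),Z[v0:v1,u0:u1].max());continue
    zt=np.percentile(X[:,2],80)
    X=X[abs(X[:,2]-zt)<.008]
    r=cv2.minAreaRect((X[:,:2]*1000).astype(np.float32))
    print(n,len(X),'ztop',round(zt,4),[np.round(a,1) for a in r])
E
```

```text
board 249 ztop 0.0866 [array([ 451.7, -353.7]), array([ 19.3, 147.8]), np.float64(89.5)]
desk1 162 ztop 0.0637 [array([ 254.4, -387.5]), array([ 15.6, 114.7]), np.float64(81.6)]
desk2 157 ztop 0.0636 [array([ 320.7, -518.6]), array([114.8,  14.5]), np.float64(74.8)]
white 176 ztop 0.062 [array([ 464.1, -253.4]), array([ 17.1, 110. ]), np.float64(88.4)]
batten 299 ztop 0.0369 [array([ 477.1, -162.3]), array([ 29.9, 118.3]), np.float64(85.4)]
panel 205 ztop 0.1172 [array([556.6, 210.2]), array([ 20.5, 113.2]), np.float64(10.2)]
fence 313 ztop 0.043 [array([422.8, 201.2]), array([189.2,  22. ]), np.float64(11.8)]
glue 43 ztop 0.1301 [array([ 644.3, -239.6]), array([19.4, 21.4]), np.float64(83.1)]
jar 193 ztop 0.0725 [array([ 621.3, -353.3]), array([50.2, 51.4]), np.float64(55.9)]
```

View pics/cropkit.png

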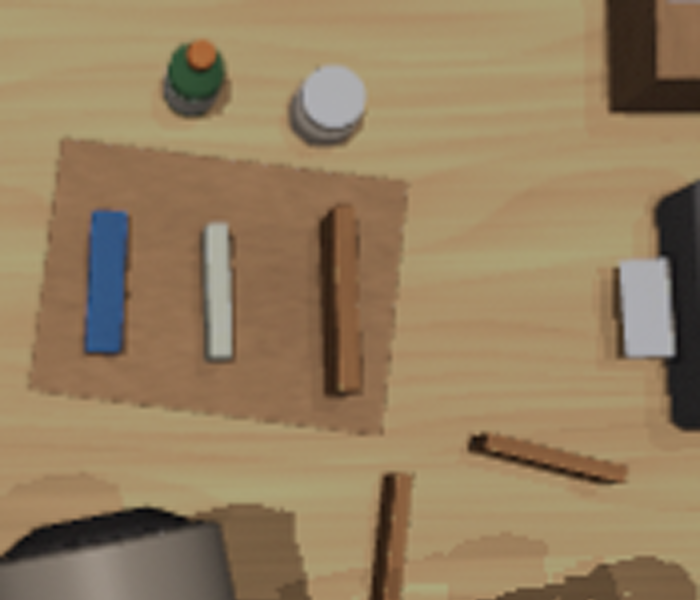

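View pics/cropjig.png

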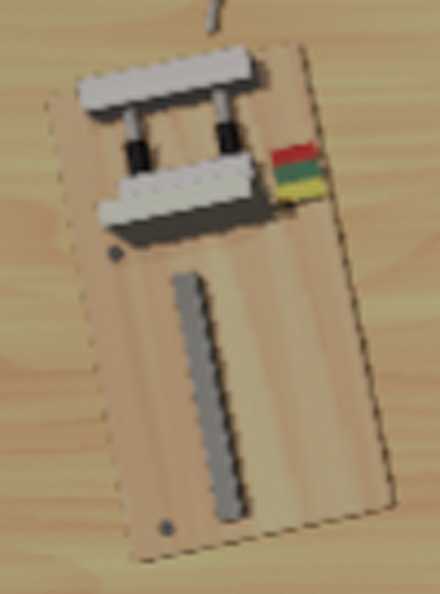

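The crop confirms the choice. The oak board on the mat at (331,195) measures about 148 x 19 mm with a 0.084 m top. The two on the desk are only about 115 mm long, so the mat board is the part. Next: refined poses from both cameras.

```bash
cat >> h.py <<'E'
def cloud(n,d):
    c=robot.camera_info(n);v,u=np.mgrid[0:384,0:512]
    K=np.array([[c['fx'],0,c['cx']],[0,c['fy'],c['cy']],[0,0,1]])
    q=cv2.undistortPoints(np.stack([u,v],-1).reshape(-1,1,2).astype(float),K,np.array([c['k1'],0,0,0,0])).reshape(-1,2)
    P=np.c_[q,np.ones(len(q))]*d.reshape(-1,1)
    return ((P-np.array(c['t']))@np.array(c['R'])).reshape(384,512,3)
E
python3 - <<'E'
from h import *
for n in('top','scene'):
    f=np.load(n+'0.npz');P=cloud(n,f['d']);X=P.reshape(-1,3)
    # world boxes
    def sel(cx,cy,rx,ry,z0,z1):
        return X[(abs(X[:,0]-cx)<rx)&(abs(X[:,1]-cy)<ry)&(X[:,2]>z0)&(X[:,2]<z1)]
    desk=sel(.6,.0,.1,.06,-.02,.02); print(n,'desk z',np.median(desk[:,2]))
    for k,a in dict(board=(.452,-.354,.1,.04,.078,.1),fence=(.423,.201,.12,.05,.034,.05),panel=(.557,.21,.04,.08,.108,.13),block=(.66,.235,.05,.08,.068,.085)).items():
        S=sel(*a)
        if len(S)<10: print(k,len(S));continue
        c=S[:,:2].mean(0);w,V=np.linalg.eigh(np.cov((S[:,:2]-c).T));t=V[:,1];t*=np.sign(t[0]) if k in('board','fence') else np.sign(t[1])
        r=cv2.minAreaRect((S[:,:2]*1000).astype(np.float32))
        print(k,len(S),'z',np.median(S[:,2]).round(4),'cen',c.round(4),'rect',np.round(r[0],1),np.round(r[1],1),'yaw',np.degrees(np.arctan2(t[1],t[0])).round(2),round(r[2],2))
    S=sel(.5,.2,.28,.18,.009,.03)
    r=cv2.minAreaRect((S[:,:2]*1000).astype(np.float32));print('bed',len(S),[np.round(a,1) for a in r],np.median(S[:,2]))
E
```

```text
top desk z 0.000598731037951842
board 256 z 0.084 cen [ 0.4512 -0.3533] rect [ 451.7 -353.7] [ 19.3 147.8] yaw -0.59 89.51
fence 327 z 0.0404 cen [0.423  0.2014] rect [438.4 205.5] [222.1  30. ] yaw 11.64 15.2
panel 210 z 0.1152 cen [0.5568 0.21  ] rect [557.3 210.5] [ 20.6 113.1] yaw 100.17 11.01
block 3
bed 5116 [array([512.6, 199.9]), array([537.7, 348.4]), np.float64(1.0)] 0.015719926071430565
scene desk z -0.0007083500031070283
board 250 z 0.0831 cen [ 0.4578 -0.3531] rect [ 456.  -353.1] [ 17.9 153. ] yaw -0.84 89.1
fence 247 z 0.0389 cen [0.4204 0.2007] rect [419.5 200.7] [176.4  21.5] yaw 10.48 9.93
panel 198 z 0.1141 cen [0.5611 0.2078] rect [560.  208.6] [ 21.4 111.4] yaw 100.87 10.6
block 0
bed 3834 [array([501. , 198.6]), array([545. , 204.3]), np.float64(10.6)] 0.014391330053326632
```

```bash
python3 - <<'E'
from h import *
for n in('top','scene'):
    f=np.load(n+'0.npz');P=cloud(n,f['d'])
    m=((abs(P[...,0]-.5)<.28)&(abs(P[...,1]-.2)<.18)&(P[...,2]>.0075)).astype(np.uint8)
    m=cv2.morphologyEx(m,cv2.MORPH_OPEN,np.ones((3,3)))
    k,l,s,_=cv2.connectedComponentsWithStats(m);i=1+np.argmax(s[1:,4]);m=l==i
    S=P[m];S=S[(S[:,2]<.022)]
    r=cv2.minAreaRect((S[:,:2]*1000).astype(np.float32));print(n,len(S),[np.round(a,1) for a in r],s[i])
    # edge fits in rotated frame
    th=np.radians(10.8);R=np.array([[np.cos(th),np.sin(th)],[-np.sin(th),np.cos(th)]])
    Q=S[:,:2]@R.T; 
    for sg in(1,-1):
        xs=[];ys=[]
        for b in np.arange(Q[:,0].min()+.02,Q[:,0].max()-.02,.005):
            y=Q[(abs(Q[:,0]-b)<.0025),1]
            if len(y)>5: xs.append(b);ys.append((y*sg).max()*sg)
        xs=np.array(xs);ys=np.array(ys)
        k=abs(ys-np.median(ys))<.012
        p=np.polyfit(xs[k],ys[k],1);print(' edge',sg,'yaw',10.8+np.degrees(np.arctan(p[0])),'y at mid',np.polyval(p,np.median(xs)),k.sum())
    print(' x range',np.percentile(Q[:,0],[0,.5,99.5,100]))
E
```

```text
top 4850 [array([501.1, 199.6]), array([373.4, 203.9]), np.float64(10.7)] [ 126  130   78  118 6498]
 edge 1 yaw 10.724528204305598 y at mid 0.20146858219715738 67
 edge -1 yaw 10.644138239079657 y at mid 0.0020395289440600407 67
 x range [0.34285036 0.34454956 0.70710988 0.71614848]
scene 3709 [array([501.9, 198.8]), array([372. , 204.3]), np.float64(10.6)] [ 291  140  114  102 5683]
 edge 1 yaw 10.620175870828996 y at mid 0.19869263821384436 59
 edge -1 yaw 10.548662854568418 y at mid 0.0016131546878801538 67
 x range [0.34411488 0.34702218 0.71470123 0.71613564]
```

```bash
cat >> h.py <<'E'
from scipy.spatial.transform import Rotation as Ro
def plan(p,yaw,sgn=None):
    """p world TCP, yaw deg of board axis; returns dp, turn in tool axes"""
    s=robot.observe();T=Ro.from_euler('xyz',s['tool_rot']);M=T.as_matrix()
    a=np.radians(yaw);best=None
    for g in(1,-1):
        z=g*np.array([-np.sin(a),np.cos(a),0]);x=np.array([0,0,-1.]);R=np.c_[x,np.cross(z,x),z]
        rv=np.degrees(Ro.from_matrix(M.T@R).as_rotvec())
        if best is None or np.linalg.norm(rv)<np.linalg.norm(best): best=rv
    dp=M.T@(np.array(p)-s['tool_pos'])
    print('t',round(s['time'],2),'pos',s['tool_pos'].round(4),'F',s['contact_force'].round(2),'open',round(s['opening'],4))
    print('dp mm',(dp*1000).round(1),'turn deg',best.round(2),'|dp|',np.linalg.norm(dp).round(3));return dp,best
E
python3 - <<'E'
from h import *
M=Ro.from_euler('xyz',robot.observe()['tool_rot']).as_matrix();print(M.round(3))
plan([.4535,-.3533,.15],-.7)
E
```

```text
[[-0.     0.953  0.302]
 [ 0.001  0.302 -0.953]
 [-1.     0.    -0.001]]
t 0.1 pos [ 0.1585 -0.5001  0.2051] F [ 0.1  -0.66  0.17] open 0.0922
dp mm [ 55.3 325.5 -50.8] turn deg [18.28 -0.08  0.  ] |dp| 0.334
```

move_arm --deltas '[{"dp": [0.02,0.05,-0.01],"turn": [3,0,0]},{"dp": [0.05,0.09,-0.015],"turn": [6,0,0]},{"dp": [0.055,0.13,-0.02],"turn": [9,0,0]},{"dp": [0.055,0.17,-0.027],"turn": [12,0,0]},{"dp": [0.055,0.21,-0.033],"turn": [15,0,0]},{"dp": [0.055,0.25,-0.04],"turn": [18.3,0,0]},{"dp": [0.055,0.29,-0.045],"turn": [18.3,0,0]},{"dp": [0.055,0.3255,-0.051],"turn": [18.3,0,0]},{"dp": [0.055,0.3255,-0.051],"turn": [18.3,0,0]},{"dp": [0.055,0.3255,-0.051],"turn": [18.3,0,0]}]' --hand 0.07

```text
time: 1.1
tool_pos: [0.4536, -0.3529, 0.1501]
tool_rot: [-2.036, 1.57, 2.665]
contact_force: [-0.3, -0.5, 0.6]
opening: 0.07
```

```bash
python3 - <<'E'
from h import *
plan([.4535,-.3533,.037],-.7)
im,d=snap('top','top1')
cv2.imwrite('pics/c1.png',cv2.resize(im[120:260,240:400],None,fx=4,fy=4)[:,:,::-1])
im,d=snap('scene','sc1')
cv2.imwrite('pics/c2.png',cv2.resize(im[140:290,100:300],None,fx=4,fy=4)[:,:,::-1])
E
```

```text
t 1.1 pos [ 0.4536 -0.3529  0.1501] F [-0.26 -0.54  0.6 ] open 0.07
dp mm [1.131e+02 1.000e-01 4.000e-01] turn deg [ 0.09 -0.03  0.07] |dp| 0.113
```

View pics/c2.png

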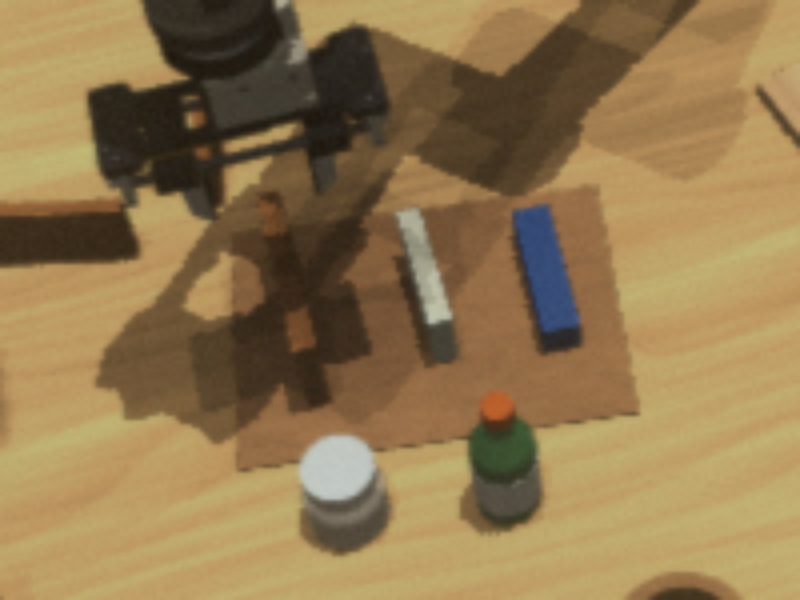

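The open fingers, at about (200,190) and (320,170) in the crop, hang on either side of the board's line and the neighbours are clear. I'm descending.

move_arm --deltas '[{"dp": [0.025,0,0]},{"dp": [0.05,0,0]},{"dp": [0.07,0,0]},{"dp": [0.09,0,0]},{"dp": [0.105,0,0]},{"dp": [0.113,0,0]},{"dp": [0.113,0,0]},{"dp": [0.113,0,0]}]'

```text
invalid input
```

move_arm --deltas '[{"dp": [0,0,0]},{"dp": [0,0,0]},{"dp": [0,0,0]},{"dp": [0,0,0]},{"dp": [0,0,0]},{"dp": [0,0,0]},{"dp": [0,0,0]},{"dp": [0,0,0]}]' --hand 0.0 --squeeze 45

```text
invalid input
```

move_arm --deltas '[{"dp": [0.025,0,0],"turn": [0,0,0]},{"dp": [0.05,0,0],"turn": [0,0,0]},{"dp": [0.07,0,0],"turn": [0,0,0]},{"dp": [0.09,0,0],"turn": [0,0,0]},{"dp": [0.105,0,0],"turn": [0,0,0]},{"dp": [0.113,0,0],"turn": [0,0,0]},{"dp": [0.113,0,0],"turn": [0,0,0]},{"dp": [0.113,0,0],"turn": [0,0,0]}]'

```text
time: 2.0
tool_pos: [0.4533, -0.3543, 0.0383]
tool_rot: [0.7, 1.57, -0.884]
contact_force: [0.3, 0.1, 0.5]
opening: 0.0699
```

move_arm --deltas '[{"dp": [0,0,0],"turn": [0,0,0]},{"dp": [0,0,0],"turn": [0,0,0]},{"dp": [0,0,0],"turn": [0,0,0]},{"dp": [0,0,0],"turn": [0,0,0]},{"dp": [0,0,0],"turn": [0,0,0]},{"dp": [0,0,0],"turn": [0,0,0]},{"dp": [0,0,0],"turn": [0,0,0]},{"dp": [0,0,0],"turn": [0,0,0]}]' --hand 0.0 --squeeze 45

```text
time: 2.8
tool_pos: [0.4535, -0.3536, 0.0377]
tool_rot: [0.091, 1.571, -1.493]
contact_force: [0.2, -0.6, -0.4]
opening: 0.0176
```

```bash
python3 - <<'E'
from h import *
plan([.4535,-.3533,.14],-.7)
E
```

```text
t 2.8 pos [ 0.4535 -0.3536  0.0377] F [ 0.2  -0.63 -0.39] open 0.0176
dp mm [-102.3    0.    -0.3] turn deg [-0.02  0.   -0.  ] |dp| 0.102
```

Opening of 17.6 mm matches the 18 mm board. Now I lift straight up.

move_arm --deltas '[{"dp": [-0.01,0,0],"turn": [0,0,0]},{"dp": [-0.03,0,0],"turn": [0,0,0]},{"dp": [-0.05,0,0],"turn": [0,0,0]},{"dp": [-0.075,0,0],"turn": [0,0,0]},{"dp": [-0.1,0,0],"turn": [0,0,0]},{"dp": [-0.12,0,0],"turn": [0,0,0]},{"dp": [-0.13,0,0],"turn": [0,0,0]},{"dp": [-0.13,0,0],"turn": [0,0,0]},{"dp": [-0.13,0,0],"turn": [0,0,0]}]'

```text
time: 3.7
tool_pos: [0.4531, -0.3532, 0.167]
tool_rot: [-2.286, 1.57, 2.414]
contact_force: [-0.3, 0.7, -1.9]
opening: 0.0176
```

```bash
python3 - <<'E'
from h import *
th=np.radians(10.65);J=np.array([.5014,.1992])
def jig(x,y): return J+np.array([np.cos(th)*x-np.sin(th)*y,np.sin(th)*x+np.cos(th)*y])
p=jig(-.068,-.012);print(p)
plan([*p,.1675],10.65)
im,d=snap('scene','sc2')
cv2.imwrite('pics/c3.png',cv2.resize(im[100:290,80:300],None,fx=3,fy=3)[:,:,::-1])
E
```

```text
[0.43678905 0.17483969]
t 3.7 pos [ 0.4531 -0.3532  0.167 ] F [-0.29  0.68 -1.86] open 0.0176
dp mm [-1.000e-01 -2.290e+01 -5.278e+02] turn deg [-11.37  -0.05   0.05] |dp| 0.528
```

View pics/c3.png

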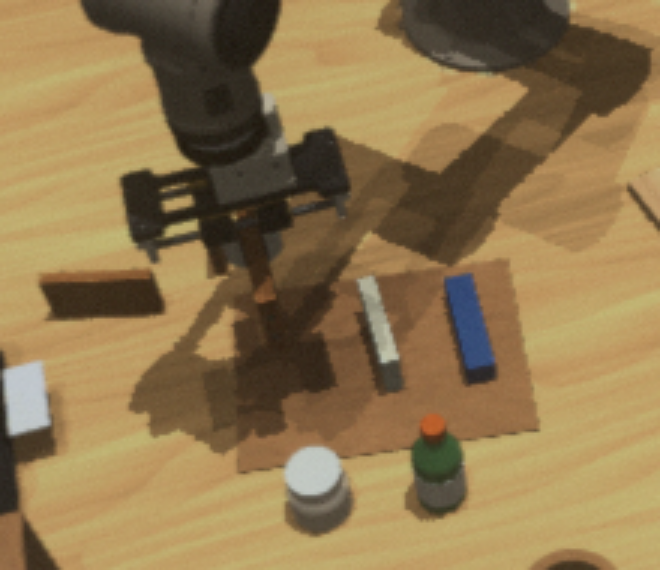

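The board is held above the mat at about (255,260) in the crop, with its neighbours undisturbed. Now the transfer across in two calls.

move_arm --deltas '[{"dp": [0,-0.001,-0.015],"turn": [0,0,0]},{"dp": [0,-0.002,-0.04],"turn": [-1,0,0]},{"dp": [0,-0.003,-0.07],"turn": [-2,0,0]},{"dp": [0,-0.004,-0.1],"turn": [-3,0,0]},{"dp": [0,-0.006,-0.13],"turn": [-4,0,0]},{"dp": [0,-0.007,-0.16],"turn": [-5,0,0]},{"dp": [0,-0.008,-0.19],"turn": [-6,0,0]},{"dp": [0,-0.01,-0.22],"turn": [-7,0,0]},{"dp": [0,-0.011,-0.25],"turn": [-8,0,0]},{"dp": [0,-0.012,-0.275],"turn": [-9,0,0]}]'

```text
time: 4.75
tool_pos: [0.4436, -0.0759, 0.167]
tool_rot: [-2.235, 1.569, 2.623]
contact_force: [0.5, -0.5, -1.8]
opening: 0.0176
```

```bash
python3 - <<'E'
from h import *
plan([.4368,.1748,.1675],10.65)
E
```

```text
t 4.75 pos [ 0.4436 -0.0759  0.167 ] F [ 0.53 -0.5  -1.81] open 0.0176
dp mm [-2.00e-01  2.97e+01 -2.49e+02] turn deg [-2.29 -0.07  0.09] |dp| 0.251
```

move_arm --deltas '[{"dp": [0,0.003,-0.03],"turn": [-0.5,0,0]},{"dp": [0,0.007,-0.06],"turn": [-1,0,0]},{"dp": [0,0.011,-0.095],"turn": [-1.5,0,0]},{"dp": [0,0.015,-0.13],"turn": [-2,0,0]},{"dp": [0,0.019,-0.165],"turn": [-2.3,0,0]},{"dp": [0,0.023,-0.2],"turn": [-2.3,0,0]},{"dp": [0,0.027,-0.225],"turn": [-2.3,0,0]},{"dp": [0,0.03,-0.242],"turn": [-2.3,0,0]},{"dp": [0,0.03,-0.249],"turn": [-2.3,0,0]},{"dp": [0,0.03,-0.249],"turn": [-2.3,0,0]}]'

```text
time: 5.75
tool_pos: [0.4377, 0.1729, 0.1671]
tool_rot: [-1.491, 1.569, -2.876]
contact_force: [0.4, -0.5, -2.1]
opening: 0.018
```

```bash
python3 - <<'E'
from h import *
plan([.4368,.1748,.048+.007],10.65)
im,d=snap('top','t3')
cv2.imwrite('pics/c4.png',cv2.resize(im[110:260,100:260],None,fx=4,fy=4)[:,:,::-1])
im,d=snap('scene','sc3')
cv2.imwrite('pics/c5.png',cv2.resize(im[100:250,250:420],None,fx=4,fy=4)[:,:,::-1])
E
```

```text
t 5.75 pos [0.4377 0.1729 0.1671] F [ 0.39 -0.48 -2.07] open 0.018
dp mm [112.2  -0.3  -2. ] turn deg [0.03 0.01 0.08] |dp| 0.112
```

View pics/c4.png

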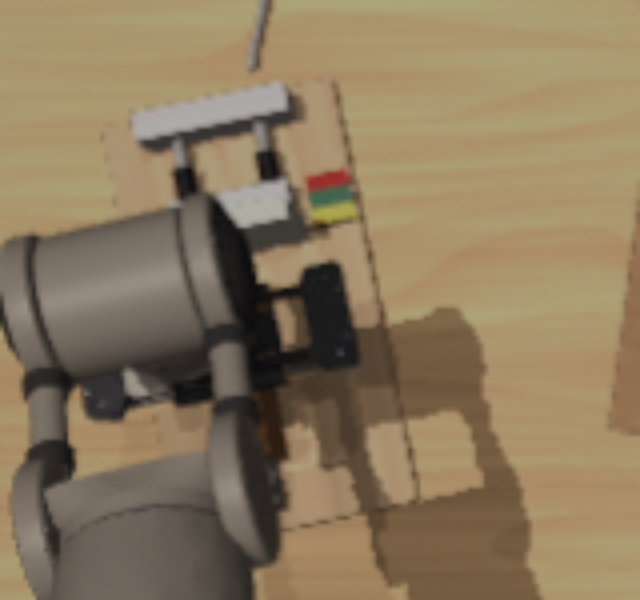

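View pics/c5.png

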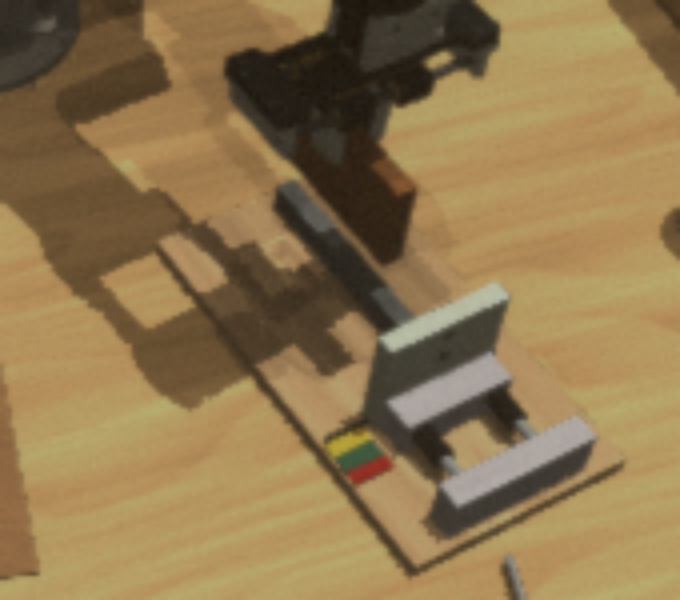

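Both views show the board hanging level and parallel, outside the fence, its end about (395,190) in the scene crop and short of the panel. I'm lowering to just above the bed.

move_arm --deltas '[{"dp": [0.02,0,0],"turn": [0,0,0]},{"dp": [0.045,0,0],"turn": [0,0,0]},{"dp": [0.07,0,0],"turn": [0,0,0]},{"dp": [0.09,0,0],"turn": [0,0,0]},{"dp": [0.103,0,0],"turn": [0,0,0]},{"dp": [0.11,0,0],"turn": [0,0,0]},{"dp": [0.113,0,0],"turn": [0,0,0]},{"dp": [0.113,0,0],"turn": [0,0,0]}]'

```text
time: 6.65
tool_pos: [0.439, 0.1719, 0.0548]
tool_rot: [0.588, 1.571, -0.798]
contact_force: [0.7, -0.3, -1.7]
opening: 0.0177
```

```bash
python3 - <<'E'
from h import *
th=np.radians(10.65);J=np.array([.5014,.1992])
def jig(x,y): return J+np.array([np.cos(th)*x-np.sin(th)*y,np.sin(th)*x+np.cos(th)*y])
p=jig(-.068,-.004);print(p)
plan([*p,.048],10.65)
s=robot.observe()['tool_pos'][:2]-J;print('jig',s@[np.cos(th),np.sin(th)],s@[-np.sin(th),np.cos(th)])
im,d=snap('scene','sc4')
cv2.imwrite('pics/c6.png',cv2.resize(im[110:230,270:400],None,fx=5,fy=5)[:,:,::-1])
im,d=snap('top','t4')
cv2.imwrite('pics/c7.png',cv2.resize(im[110:260,100:260],None,fx=4,fy=4)[:,:,::-1])
E
```

```text
[0.43531057 0.18270189]
t 6.65 pos [0.439  0.1719 0.0548] F [ 0.67 -0.3  -1.69] open 0.0177
dp mm [  6.8  -1.6 -11.3] turn deg [-0.11  0.01 -0.01] |dp| 0.013
jig -0.06639782367192566 -0.015306695538245015
```

View pics/c6.png

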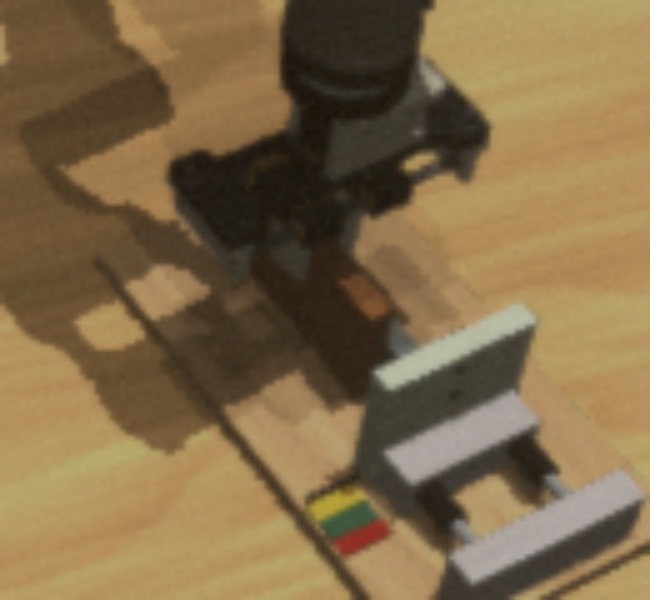

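View pics/c7.png

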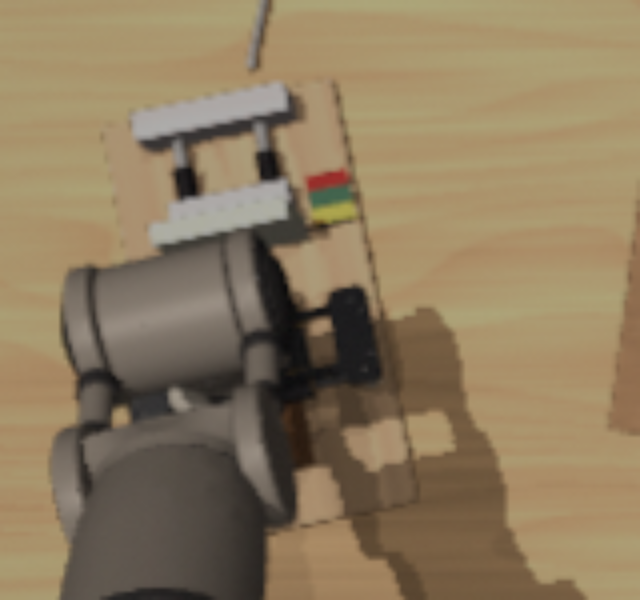

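The board hangs about 6 mm above the bed, about 15 mm off the lane line by estimate, its end clear of the panel at scene crop (370,350). I'll approach the fence in steps, watching the force.

move_arm --deltas '[{"dp": [0,0,-0.003],"turn": [0,0,0]},{"dp": [0,0,-0.006],"turn": [0,0,0]},{"dp": [0,0,-0.009],"turn": [0,0,0]},{"dp": [0,0,-0.011],"turn": [0,0,0]},{"dp": [0,0,-0.011],"turn": [0,0,0]},{"dp": [0,0,-0.011],"turn": [0,0,0]}]'

```text
time: 7.35
tool_pos: [0.4367, 0.1832, 0.0547]
tool_rot: [-0.613, 1.571, -1.999]
contact_force: [-0.2, 0.1, -2.3]
opening: 0.0179
```

move_arm --deltas '[{"dp": [0,0,-0.0005],"turn": [0,0,0]},{"dp": [0,0,-0.001],"turn": [0,0,0]},{"dp": [0,0,-0.0015],"turn": [0,0,0]},{"dp": [0,0,-0.002],"turn": [0,0,0]},{"dp": [0,0,-0.002],"turn": [0,0,0]},{"dp": [0,0,-0.002],"turn": [0,0,0]}]'

```text
time: 7.95
tool_pos: [0.4364, 0.185, 0.0547]
tool_rot: [0.461, 1.571, -0.925]
contact_force: [0.5, -0.4, -1.2]
opening: 0.0178
```

move_arm --deltas '[{"dp": [0,0,-0.0005],"turn": [0,0,0]},{"dp": [0,0,-0.001],"turn": [0,0,0]},{"dp": [0,0,-0.0015],"turn": [0,0,0]},{"dp": [0,0,-0.0015],"turn": [0,0,0]},{"dp": [0,0,-0.0015],"turn": [0,0,0]}]'

```text
time: 8.45
tool_pos: [0.4361, 0.1865, 0.0547]
tool_rot: [0.081, 1.571, -1.305]
contact_force: [0.2, -0.4, -2.3]
opening: 0.0171
```

```bash
python3 - <<'E'
from h import *
th=np.radians(10.65);J=np.array([.5014,.1992])
s=robot.observe()['tool_pos'][:2]-J;print('jig',s@[np.cos(th),np.sin(th)],s@[-np.sin(th),np.cos(th)])
im,d=snap('scene','sc5')
cv2.imwrite('pics/c8.png',cv2.resize(im[130:220,280:380],None,fx=6,fy=6,interpolation=cv2.INTER_CUBIC)[:,:,::-1])
E
```

```text
jig -0.0664939884995188 -0.00038554415760916534
```

View pics/c8.png

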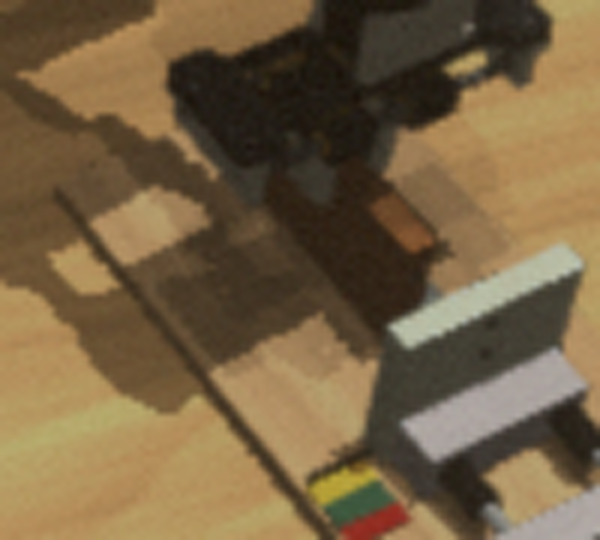

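No contact yet. I'll keep feeling for the fence in small steps.

move_arm --deltas '[{"dp": [0,0,-0.0005],"turn": [0,0,0]},{"dp": [0,0,-0.001],"turn": [0,0,0]},{"dp": [0,0,-0.0015],"turn": [0,0,0]},{"dp": [0,0,-0.0015],"turn": [0,0,0]},{"dp": [0,0,-0.0015],"turn": [0,0,0]}]'

```text
time: 9.0
tool_pos: [0.436, 0.1872, 0.0547]
tool_rot: [-0.038, 1.569, -1.423]
contact_force: [0.6, -5.0, -1.2]
opening: 0.0179
```

Fence found: -5 N in y at a TCP jig y of about +0.3 mm. I'll back off 1.5 mm and lower to the bed.

move_arm --deltas '[{"dp": [0,0,0.001],"turn": [0,0,0]},{"dp": [0,0,0.0018],"turn": [0,0,0]},{"dp": [0.002,0,0.0018],"turn": [0,0,0]},{"dp": [0.004,0,0.0018],"turn": [0,0,0]},{"dp": [0.0055,0,0.0018],"turn": [0,0,0]},{"dp": [0.0055,0,0.0018],"turn": [0,0,0]},{"dp": [0.0055,0,0.0018],"turn": [0,0,0]}]'

```text
time: 9.7
tool_pos: [0.4362, 0.1863, 0.0491]
tool_rot: [-1.275, 1.571, -2.661]
contact_force: [0.1, 0.1, -1.4]
opening: 0.0175
```

move_arm --deltas '[{"dp": [0.0005,0,0],"turn": [0,0,0]},{"dp": [0.001,0,0],"turn": [0,0,0]},{"dp": [0.001,0,0],"turn": [0,0,0]},{"dp": [0.001,0,0],"turn": [0,0,0]}]'

```text
time: 10.1
tool_pos: [0.4363, 0.1862, 0.0486]
tool_rot: [1.45, 1.57, 0.064]
contact_force: [-2.3, 0.3, 5.7]
opening: 0.0177
```

The board is on the bed, with Fz +7 N over the baseline. I'll ease off 0.4 mm and slide endwise toward the panel.

move_arm --deltas '[{"dp": [-0.0004,0,0],"turn": [0,0,0]},{"dp": [-0.0004,0.003,0],"turn": [0,0,0]},{"dp": [-0.0004,0.007,0],"turn": [0,0,0]},{"dp": [-0.0004,0.012,0],"turn": [0,0,0]},{"dp": [-0.0004,0.017,0],"turn": [0,0,0]},{"dp": [-0.0004,0.022,0],"turn": [0,0,0]},{"dp": [-0.0004,0.027,0],"turn": [0,0,0]},{"dp": [-0.0004,0.031,0],"turn": [0,0,0]},{"dp": [-0.0004,0.034,0],"turn": [0,0,0]},{"dp": [-0.0004,0.034,0],"turn": [0,0,0]}]'

```text
time: 11.1
tool_pos: [0.4706, 0.1926, 0.0487]
tool_rot: [1.525, 1.57, 0.139]
contact_force: [-1.3, -1.2, 3.7]
opening: 0.0175
```

```bash
python3 - <<'E'
from h import *
th=np.radians(10.65);J=np.array([.5014,.1992])
o=robot.observe();s=o['tool_pos'][:2]-J;print('jig',s@[np.cos(th),np.sin(th)],s@[-np.sin(th),np.cos(th)],o['contact_force'].round(2),o['opening'])
plan(o['tool_pos'],10.65)
im,d=snap('scene','sc6')
cv2.imwrite('pics/c9.png',cv2.resize(im[130:230,280:390],None,fx=6,fy=6,interpolation=cv2.INTER_CUBIC)[:,:,::-1])
E
```

```text
jig -0.031489290108000716 -0.0007759890646911745 [-1.31 -1.2   3.66] 0.017506783686406988
t 11.1 pos [0.4706 0.1926 0.0487] F [-1.31 -1.2   3.66] open 0.0175
dp mm [0. 0. 0.] turn deg [-0.08  0.   -0.06] |dp| 0.0
```

View pics/c9.png

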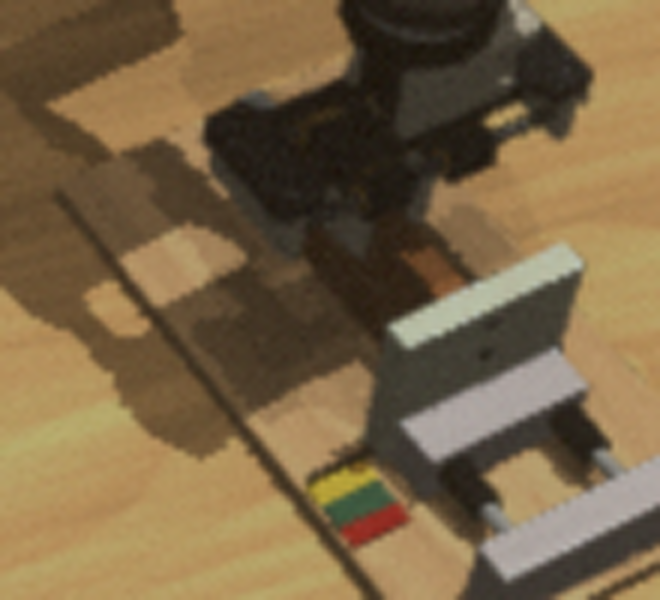

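The panel hasn't moved; the pointer is still at the start of yellow, about (310,480), with a gap of about 6 mm. I'm advancing part way to check contact.

move_arm --deltas '[{"dp": [0,0.002,0],"turn": [0,0,0]},{"dp": [0,0.004,0],"turn": [0,0,0]},{"dp": [0,0.006,0],"turn": [0,0,0]},{"dp": [0,0.008,0],"turn": [0,0,0]},{"dp": [0,0.01,0],"turn": [0,0,0]},{"dp": [0,0.012,0],"turn": [0,0,0]},{"dp": [0,0.014,0],"turn": [0,0,0]},{"dp": [0,0.016,0],"turn": [0,0,0]},{"dp": [0,0.016,0],"turn": [0,0,0]},{"dp": [0,0.016,0],"turn": [0,0,0]}]'

```text
time: 12.15
tool_pos: [0.4839, 0.1951, 0.0487]
tool_rot: [-1.487, 1.568, -2.873]
contact_force: [-7.3, -2.3, 8.8]
opening: 0.0176
```

```bash
cat > chk.py <<'E'
from h import *
import sys
th=np.radians(10.65);J=np.array([.5014,.1992]);ex=np.array([np.cos(th),np.sin(th)]);ey=np.array([-ex[1],ex[0]])
o=robot.observe();s=o['tool_pos'][:2]-J;F=o['contact_force']
print('t',o['time'],'jig xy',(s@ex).round(4),(s@ey).round(4),'z',o['tool_pos'][2],'Fj',(F[:2]@ex).round(2),(F[:2]@ey).round(2),F[2].round(2),'open',o['opening'])
plan(o['tool_pos'],10.65)
im,d=snap('scene','s'+sys.argv[1]);P=cloud('scene',d).reshape(-1,3)
S=P[(abs(P[:,0]-.57)<.05)&(abs(P[:,1]-.21)<.08)&(P[:,2]>.105)&(P[:,2]<.125)]
# panel top only: restrict by jig x range
Q=(S[:,:2]-J);print('panel top jig x mean',(Q@ex).mean().round(4),len(Q))
cv2.imwrite(f'pics/{sys.argv[1]}.png',cv2.resize(im[130:230,280:390],None,fx=6,fy=6,interpolation=cv2.INTER_CUBIC)[:,:,::-1])
E
python3 chk.py p1
python3 - <<'E'
from h import *
th=np.radians(10.65);J=np.array([.5014,.1992]);ex=np.array([np.cos(th),np.sin(th)])
P=cloud('scene',np.load('sc6.npz')['d']).reshape(-1,3)
S=P[(abs(P[:,0]-.57)<.05)&(abs(P[:,1]-.21)<.08)&(P[:,2]>.105)&(P[:,2]<.125)]
print('before',((S[:,:2]-J)@ex).mean(),len(S))
E
```

```text
t 12.15 jig xy -0.018 -0.0008 z 0.04865447122701758 Fj -7.6 -0.91 8.75 open 0.01760470943728163
t 12.15 pos [0.4839 0.1951 0.0487] F [-7.3  -2.3   8.75] open 0.0176
dp mm [0. 0. 0.] turn deg [-0.06  0.01  0.18] |dp| 0.0
panel top jig x mean 0.069 227
before 0.060742280179861434 221
```

View pics/p1.png

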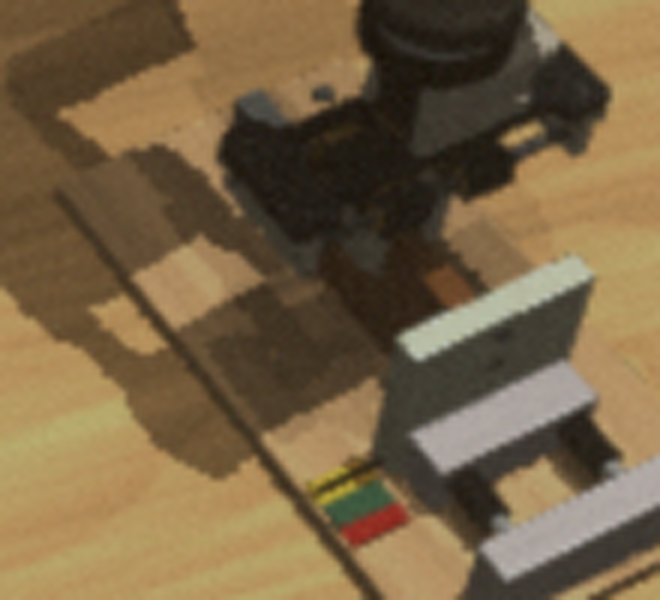

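The pointer is in mid-yellow at (350,480) and the panel has moved about 8 mm, with a 7.6 N push that includes bed friction. I'll continue slowly and relieve the bed pressure a little.

move_arm --deltas '[{"dp": [-0.0004,0.001,0],"turn": [0,0,0]},{"dp": [-0.0004,0.003,0],"turn": [0,0,0]},{"dp": [-0.0004,0.005,0],"turn": [0,0,0]},{"dp": [-0.0004,0.007,0],"turn": [0,0,0]},{"dp": [-0.0004,0.009,0],"turn": [0,0,0]},{"dp": [-0.0004,0.011,0],"turn": [0,0,0]},{"dp": [-0.0004,0.013,0],"turn": [0,0,0]},{"dp": [-0.0004,0.014,0],"turn": [0,0,0]},{"dp": [-0.0004,0.014,0],"turn": [0,0,0]},{"dp": [-0.0004,0.014,0],"turn": [0,0,0]}]'

```text
time: 13.2
tool_pos: [0.4955, 0.1973, 0.0487]
tool_rot: [-1.507, 1.563, -2.893]
contact_force: [-15.0, -3.4, 11.9]
opening: 0.0178
```

```bash
python3 chk.py p2
```

```text
t 13.2 jig xy -0.0061 -0.0008 z 0.04866293502745134 Fj -15.39 -0.61 11.94 open 0.01776447076913331
t 13.2 pos [0.4955 0.1973 0.0487] F [-15.01  -3.45  11.94] open 0.0178
dp mm [0. 0. 0.] turn deg [-0.05  0.03  0.43] |dp| 0.0
panel top jig x mean 0.0809 231
```

View pics/p2.png

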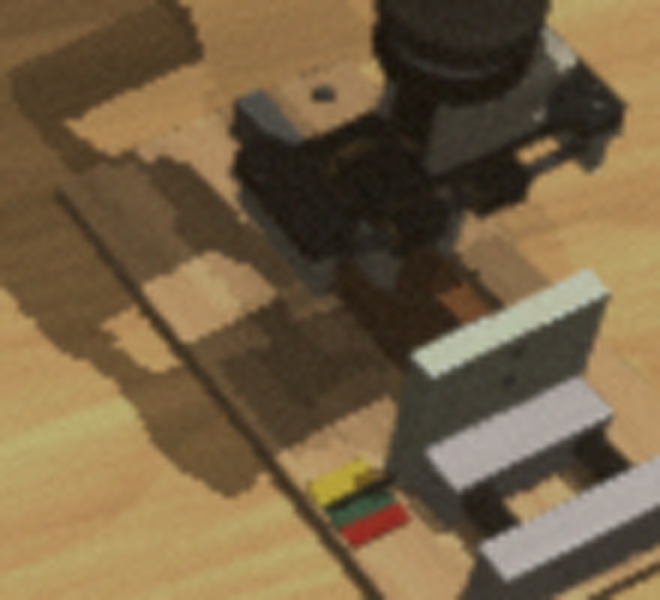

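The pointer has just entered green at about (365,490) and the carriage is about 20 mm back. I'll go about 4 mm further, to the middle of green.

move_arm --deltas '[{"dp": [-0.0006,0.001,0],"turn": [0,0,0]},{"dp": [-0.0006,0.002,0],"turn": [0,0,0]},{"dp": [-0.0006,0.003,0],"turn": [0,0,0]},{"dp": [-0.0006,0.004,0],"turn": [0,0,0]},{"dp": [-0.0006,0.0045,0],"turn": [0,0,0]},{"dp": [-0.0006,0.0045,0],"turn": [0,0,0]},{"dp": [-0.0006,0.0045,0],"turn": [0,0,0]}]'

```text
time: 13.95
tool_pos: [0.4993, 0.198, 0.0487]
tool_rot: [-1.512, 1.562, -2.898]
contact_force: [-14.2, -2.6, 8.5]
opening: 0.0177
```

move_arm --deltas '[{"dp": [0,0,0],"turn": [0,0,0]},{"dp": [0,0,0],"turn": [0,0,0]},{"dp": [0,0,0],"turn": [0,0,0]},{"dp": [0,0,0],"turn": [0,0,0]},{"dp": [0,0,0],"turn": [0,0,0]},{"dp": [0,0,0],"turn": [0,0,0]},{"dp": [0,0,0],"turn": [0,0,0]},{"dp": [0,0,0],"turn": [0,0,0]},{"dp": [0,0,0],"turn": [0,0,0]},{"dp": [0,0,0],"turn": [0,0,0]}]'

```text
time: 14.95
tool_pos: [0.4993, 0.198, 0.0487]
tool_rot: [-1.51, 1.562, -2.896]
contact_force: [-14.9, -3.4, 9.2]
opening: 0.0179
```

```bash
python3 chk.py p3; python3 - <<'E'
from h import *
im,d=snap('top','tp3')
cv2.imwrite('pics/tp3c.png',cv2.resize(im[110:260,100:260],None,fx=4,fy=4)[:,:,::-1])
for n in('top','scene'):
    d=np.load({'top':'tp3','scene':'sp3'}[n]+'.npz')['d'];P=cloud(n,d).reshape(-1,3)
    th=np.radians(10.65);R=np.array([[np.cos(th),np.sin(th)],[-np.sin(th),np.cos(th)]])
    Q=np.c_[(P[:,:2]-[.5014,.1992])@R.T,P[:,2]]
    S=Q[(abs(Q[:,1])<.025)&(Q[:,0]<.062)&(Q[:,0]>-.1)&(Q[:,2]>.088)&(Q[:,2]<.101)]
    if len(S)>10: print(n,len(S),'x',S[:,0].min(),S[:,0].max(),'y',S[:,1].mean(),'z',np.median(S[:,2]),'slopes',np.polyfit(S[:,0],S[:,1],1)[0],np.polyfit(S[:,0],S[:,2],1)[0])
E
```

```text
t 14.95 jig xy -0.0023 -0.0008 z 0.04872384434523243 Fj -15.23 -0.6 9.15 open 0.017934382079425364
t 14.95 pos [0.4993 0.198  0.0487] F [-14.86  -3.4    9.15] open 0.0179
dp mm [0. 0. 0.] turn deg [-0.05  0.03  0.52] |dp| 0.0
panel top jig x mean 0.0846 225
top 25 x -0.07863731448040315 -0.029546561959210262 y -0.008944365272917499 z 0.09517227285034727 slopes 0.023079307335973888 0.08445868106381997
scene 108 x -0.04334323828430135 0.061833247423316924 y -0.002022889354555101 z 0.09372549977382552 slopes -0.002091241152668268 0.012074880600829974
```

View pics/p3.png

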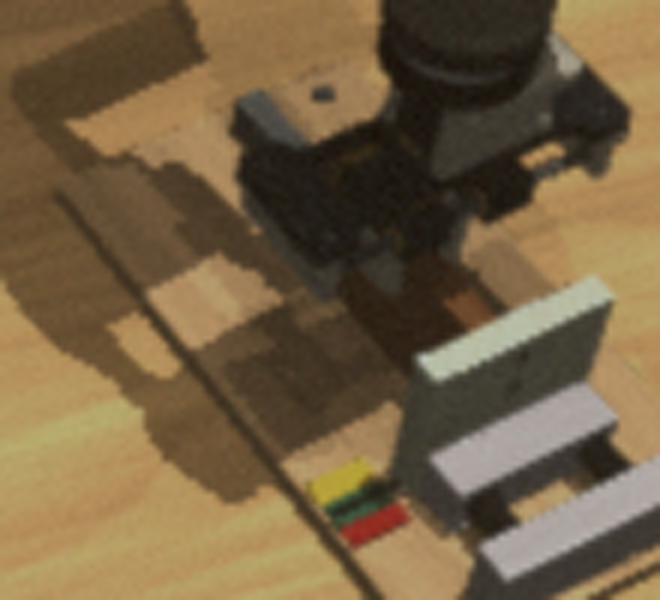

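View pics/tp3c.png

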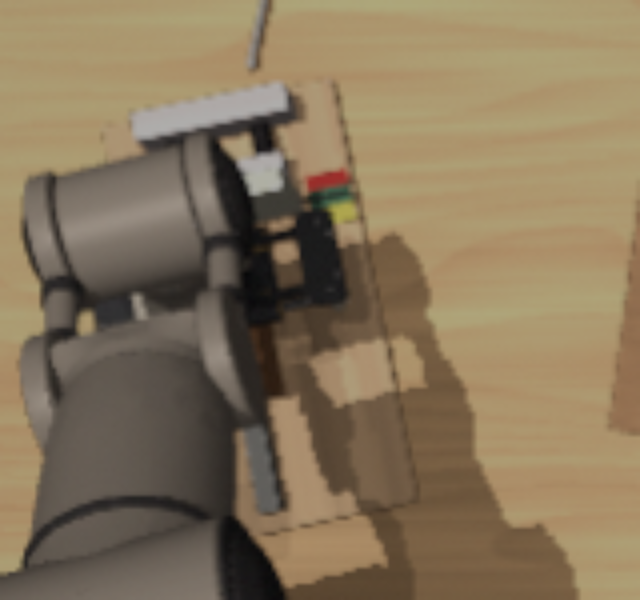

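The pointer is in mid-green at (360,495) and the carriage is about 24 mm back. The board's top line is parallel within about 0.002 rad, level within about 0.012 rad, and about 2 mm or less off the fence. I'll hold steady for more than 2 s.

move_arm --deltas '[{"dp": [0,0,0],"turn": [0,0,0]},{"dp": [0,0,0],"turn": [0,0,0]},{"dp": [0,0,0],"turn": [0,0,0]},{"dp": [0,0,0],"turn": [0,0,0]},{"dp": [0,0,0],"turn": [0,0,0]},{"dp": [0,0,0],"turn": [0,0,0]},{"dp": [0,0,0],"turn": [0,0,0]},{"dp": [0,0,0],"turn": [0,0,0]},{"dp": [0,0,0],"turn": [0,0,0]},{"dp": [0,0,0],"turn": [0,0,0]}]'

```text
time: 16.05
tool_pos: [0.4993, 0.198, 0.0487]
tool_rot: [-1.515, 1.562, -2.901]
contact_force: [-15.2, -3.0, 9.5]
opening: 0.0179
```

move_arm --deltas '[{"dp": [0,0,0],"turn": [0,0,0]},{"dp": [0,0,0],"turn": [0,0,0]},{"dp": [0,0,0],"turn": [0,0,0]},{"dp": [0,0,0],"turn": [0,0,0]},{"dp": [0,0,0],"turn": [0,0,0]},{"dp": [0,0,0],"turn": [0,0,0]},{"dp": [0,0,0],"turn": [0,0,0]},{"dp": [0,0,0],"turn": [0,0,0]},{"dp": [0,0,0],"turn": [0,0,0]},{"dp": [0,0,0],"turn": [0,0,0]}]'

```text
time: 17.05
tool_pos: [0.4993, 0.198, 0.0487]
tool_rot: [-1.516, 1.562, -2.902]
contact_force: [-15.2, -3.8, 9.8]
opening: 0.0178
```

move_arm --deltas '[{"dp": [0,0,0],"turn": [0,0,0]},{"dp": [0,0,0],"turn": [0,0,0]},{"dp": [0,0,0],"turn": [0,0,0]},{"dp": [0,0,0],"turn": [0,0,0]},{"dp": [0,0,0],"turn": [0,0,0]},{"dp": [0,0,0],"turn": [0,0,0]},{"dp": [0,0,0],"turn": [0,0,0]},{"dp": [0,0,0],"turn": [0,0,0]}]'

```text
time: 17.85
tool_pos: [0.4993, 0.198, 0.0487]
tool_rot: [-1.511, 1.562, -2.897]
contact_force: [-14.1, -3.5, 8.8]
opening: 0.0177
```

```bash
python3 chk.py p4
```

```text
t 17.85 jig xy -0.0023 -0.0008 z 0.048712608368212985 Fj -14.46 -0.87 8.82 open 0.017705108272016355
t 17.85 pos [0.4993 0.198  0.0487] F [-14.05  -3.53   8.82] open 0.0177
dp mm [0. 0. 0.] turn deg [-0.05  0.03  0.52] |dp| 0.0
panel top jig x mean 0.0847 229
```

View pics/p4.png

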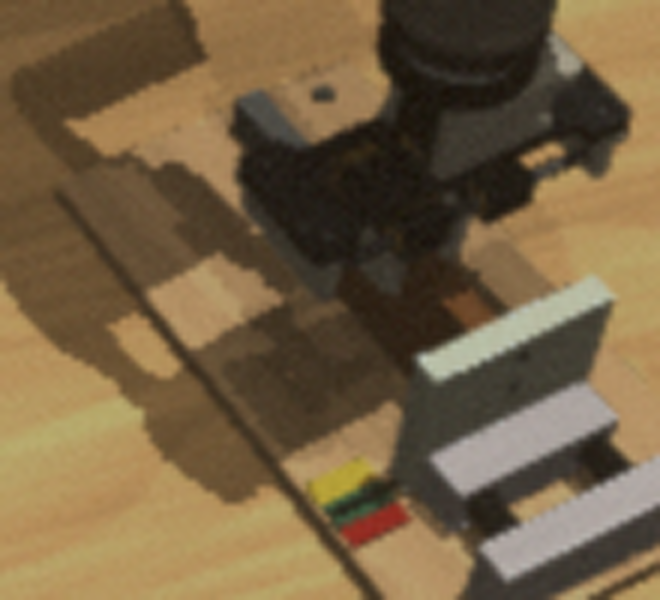

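The pointer is still in mid-green at (360,495), nothing has changed over 3.9 s, and the gripper is clear of the panel. I'm handing in.

```bash
python3 -c "
from h import *
print(robot.hand_in())"
```

```text
the job is handed in; nothing more can be done
None
```

The oak board is standing on the jig bed along the fence, and the arm is still gripping it and pressing its end against the panel. The job was handed in at 17.9 s; no verdict was reported.

- **Board:** I chose the 150 mm board on the mat; the two on the desk measured only about 115 mm. I found the fence by touch and backed off about 1 mm before lowering the board onto the bed.
- **Push:** the pointer is in mid-green, with the carriage about 24 mm back (about 12 N of spring force). The tool position held unchanged for 3.9 s.
- **Alignment:** from the scene camera, the board is parallel to the fence within about 0.002 rad, level along its length within about 0.012 rad, and 1–2 mm from touching it. Sideways lean was not measured separately.
- **Grip:** the fingers hold an opening of about 17.8 mm on the 18 mm board. In the pictures the gripper is clear of the panel.
- **Readings that disagreed:**
  - The wrist shows 14–15 N along the push, against about 12 N from the spring. I put the difference down to friction under the board, which the wrist presses onto the bed with about 10 N.
  - The top camera gave the board's position as about 9 mm off the fence line, with 0.02 rad of skew. That came from only 25 points at a partly hidden edge, so I relied on the scene camera and the tool position.
- **Bystanders:** in the scene picture taken after the lift, the white board, batten, glue bottle and screw jar looked undisturbed. I did not re-measure them at the end.

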